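# Finger-tight and one flat: make up the gas union

### The arm

A 7-joint arm with a two-finger parallel gripper is mounted at the origin on a cart in front of the work surface, level with it; the furniture and walls round the work are solid. World frame = base frame: x ahead of the robot, y to its left, z up, the work surface at z = 0. Lengths are in m, angles in rad, forces in N, time in s.
With the tool pointing down it reaches from about 0.425 to 0.875 m from the base axis. Payload 4.7 kg.
Tool frame: the origin (TCP) lies midway between the tips of the shut fingers; the grasp point (between the pads) lies 19 mm behind it; z points along the fingers, y is the direction in which the jaws open and shut (so a half turn about z gives the same grasp; the last joint's range is limited). The gripper opens to 87 mm and grips with 3 to 60 N. Pads are 19 mm wide; open, the fingers measure 117 mm over their backs; the gripper's body (75 mm by 190 mm) begins 51 mm behind the grasp point.
Start: joints at [1.286, 0.321, -0.07, 1.45, 0.023, 1.371, -0.057], TCP at [0.191, -0.621, 0.223] pointing down, gripper open.
Joint ranges: [-2.86, 2.86], [-0.3, 2.09], [-1.38, 1.24], [0.06, 2.45], [-1.56, 4.7], [0.09, 2.05], [-2.69, 2.69]. Speed limits (rad/s): [2.57, 2.57, 3.14, 3.14, 3.14, 3.14, 3.14].

### API

Orientations are given as a rotation vector (axis times angle).
In Python, from bench import monitor, eyes, order gives the robot as it stands. The module is installed in compiled form; this text tells all that it offers.
- The arm moves only by the shell command python3 -m pendant 'ROWS' [FORCE]. ROWS is JSON, a list of rows, each a list of 3 entries, a list of its own where there are three numbers: the turn, a rotation vector about the tool's x, y, z in degrees, then the shift along the tool's x, y, z in m, then the gripper command: -1 is fully open, 1 is shut, values between are in proportion. In form: [[[rx, ry, rz], [tx, ty, tz], hand], ...]. A call has 1 to 8 rows; each row shifts and turns the commanded pose from where the row before left it, along the tool's axes as they then stand; what a row does not reach is not made up. A row lasts 1/8 s, in which the tool goes at most 62.5 mm and 10.7 degrees, less where a joint would pass 70% of its speed; a pose out of reach is approached as far as the arm can. A call is refused whole if a number of a shift passes 0.0625 or a number of a turn 10.7, either way. A call with a gripper value outside its range is refused whole. The fingers move at their own pace and stop on an object; FORCE is the grip in N (left out, the last holds). Time passes only in rows, so rows that do not move let the fingers close. It gives the time, the measured TCP pose, the force and the opening at its end, in the units of the state.
- monitor.get_state(): the state, without advancing time (a new reading comes with each control period).
- eyes.get_image(name): name is "side" or "top"; returns a dict with "color" (420x560x3 uint8, red, green, blue), "range_z" (420x560 float32, m along the optical axis (not along the pixel's ray), 0 where there is no reading), "fx", "fy", "cx", "cy" (pixels), "k1" (the pictures are not rectified: a ray, as slopes to the right and down, at radius r is drawn at 1 + k1 r^2 times it, then the intrinsics apply), "world_to_cam" (4x4, takes a point from world to camera coordinates). Camera axes: x right, y up, looking along -z (the intrinsics and any distortion apply to the point x, -y, -z); pixel columns grow to the right and rows downward; lengths in m; the calibration is good to about 2 mm. A picture is of the moment at which its call begins.
- order.close_job(): hands the job in, once; it reports no verdict.
The state is a dict: "time": time; "joint_positions": joint angles; "qd": joint speeds; "joint_torque": joint torques, N m; "position": TCP position; "tool_rot": TCP orientation; "ft_force": force on the tool from outside, world axes, zero at the start; "torque": the same for the moment, N m; "grip_width": opening from 0.0 (shut) to 1.0 (fully open).
Only numpy, scipy, OpenCV 4.12 (cv2) and the standard library are available. Lean on these libraries where they do the work, as an engineer would, in place of code of your own. Each camera call takes 0.05 s, during which the arm holds its last target.

### The job

Make up the loose union on the bench gas manifold: with the gripper, spin the brass hex nut clockwise until you feel it bind on its seal and just begin to squeeze it, no further. Then, with the big open-ended spanner, tighten it by one more flat (a sixth of a turn) and lay the spanner flat on the table, clear of the manifold. Leave the file and the brass stamp where they are.

Things in the scene. Friction and masses are not known exactly. Their poses are not given: they have to be found in the camera images.
- manifold: Fixed gas manifold (place and yaw vary): dark steel plate 90 mm wide, 8 thick, from x=-48 to +118 mm, with two brass blocks, tops 40 mm above the table. Origin: table level on the union nut's axis; x points to the rear block, 78 mm behind, with a round knurled cap (31 mm wide, top at 69 mm; fixed). A steel hose tail, up to 19 mm wide, stands through the nut to 100 mm.
- nut_centre (a point): Centre of the brass hex union nut, 64 mm above the table. Hexagon 32 mm across flats, 37 mm across corners, flats 18.5 mm wide, from 53.5 to 74.5 mm above the table. z is up; two of the six flats face the point's +y and -y, the others follow every 60 degrees; the frame turns with the nut.
- union_nut (a joint): Nut angle, rad, grows clockwise from above (tightening), 0 to 6. Starts at 0 to 0.6 and spins freely (0.03 N m) until it binds on the hidden seal 1.2 to 2.4 rad further on; where must be felt (or seen on seal). From there it takes about 0.33 N m and stays where it is left. The nut does not move up or down.
- seal (a joint): How far the nut has squeezed the hidden seal, rad: 0 until the nut binds, then it grows one for one with the nut's angle and never goes back. By hand it must reach at least 0.03 and stay below 0.30; at the end it must stand between 0.65 and 1.50 (one flat is 1.05).
- spanner: Steel open-ended spanner, 214 mm long, 10 thick, 0.16 kg, flat on the table left or right. Origin: underside of the handle, 90 mm behind the mouth's centre; x to the mouth, z up. Handle: bar 14 mm wide, gripped from x=-70 to +40 mm; centre of mass x=+22. Head 57 to 60 mm wide, x=52 to 114; mouth 34 mm wide, faces parallel from x=71 to 103, then flaring; play on the nut 1 mm a side, 0.12 rad.
- spanner_mouth (a point): Centre of the spanner's mouth at half its thickness, 90 mm ahead of the spanner's origin: it comes onto the nut's axis when the spanner is fitted. Axes as the spanner's; the mouth opens to +x.
- flat_file: Bystander: flat file with wooden handle, 225 mm long, 22 mm across, lying on the table on the other side of the manifold from the spanner. Origin at its middle, long axis y.
- brass_stamp: Bystander: wooden-handled brass stamp, 145 mm long, 28 mm across, lying on the table between the robot and the manifold. Origin under its middle, long axis y.

How it is judged:
On the way, in this order (a step that is already met when the one before it is completed fails the run):
1. the nut is spun down by hand until it begins to squeeze the seal (value of joint seal between 0.03 and 0.3 rad and contact force between the fingers and union_nut above 1 N), for 0.1 s.
2. the spanner on the nut tightens it by about one flat (value of joint seal above 0.65 rad and contact force between spanner and union_nut above 1 N), for 0.1 s.
At the end, for the whole second after the job is handed in: The seal has been squeezed by 0.65 to 1.50 rad in all (one flat past hand-tight, give or take), and the spanner lies flat and still on the table (within 0.1 rad), not touching the manifold, its mouth at least 70 mm from the nut's axis (value of joint seal between 0.65 and 1.5 rad and height (world z) of spanner_mouth below 0.015 m and height (world z) of spanner below 0.01 m and angle between spanner's own z axis and vertical below 0.1 rad and horizontal distance between spanner_mouth and nut_centre above 0.07 m and linear speed of spanner below 0.01 m/s and contact force between spanner and manifold below 0.1 N).
It fails at once if the fingers turn the nut on after it is hand-tight (seal past 0.30 rad with the fingers on the nut) (value of joint seal above 0.3 rad and contact force between the fingers and union_nut above 1 N).
It fails at once if the seal is crushed (past 1.50 rad) (value of joint seal above 1.5 rad).
It fails at once if the file is moved more than 40 mm (distance of flat_file from where it was at the start of the episode above 0.04 m).
It fails at once if the brass stamp is moved more than 40 mm (distance of brass_stamp from where it was at the start of the episode above 0.04 m).
It also fails if it takes over 72 s, if anything falls off the work surface, if the arm or the gripper's body presses on something with over 40 N, if the wrist force passes 120 N, or if a joint passes its speed limit or range.

## Working session

There is one attempt and no reset: what is moved stays moved. The work goes in short steps, Python scripts to look and compute and a shell command to move; the robot and the scene stay as the last step left them, time stands still between calls to the robot, and variables do not carry over. Pictures are saved under pics/ and viewed, and the job is handed in when it is done.

```bash
mkdir -p pics
python3 - <<'E'
from bench import monitor, eyes
import cv2, numpy as np
s=monitor.get_state(); print(s)
for n in("top","side"):
    d=eyes.get_image(n); cv2.imwrite(f"pics/{n}0.png",d["color"][:,:,::-1]); np.savez(f"pics/{n}0.npz",**d)
    print(n,d["fx"],d["fy"],d["cx"],d["cy"],d["k1"]);print(np.round(d["world_to_cam"],3))
E
```

```text
{'time': 0.0, 'joint_positions': array([ 1.28610045,  0.32181375, -0.07009214,  1.45166437,  0.02259915,
        1.37074671, -0.05688364]), 'qd': array([ 0.0009224 , -0.00067362,  0.0004604 , -0.00113325, -0.00083042,
       -0.00241689,  0.00136558]), 'joint_torque': array([ 5.80588294e-04, -4.91288424e+01, -4.03676005e-01, -3.12530673e+01,
       -6.37987931e-02,  4.37390408e-02,  1.95732950e-04]), 'position': array([ 0.19114184, -0.62070485,  0.22147288]), 'tool_rot': array([-3.10479710e+00, -4.67417410e-01,  5.73510994e-04]), 'ft_force': array([-0.40775825, -0.388078  ,  0.74879973]), 'torque': array([-0.01238523,  0.00193533,  0.06888114]), 'grip_width': 0.9973593035902171}
top 393.10541094425537 393.10541094425537 284.58168213815907 213.23528906270985 -0.11212957691428306
[[ 0.002 -1.     0.006  0.127]
 [ 0.997  0.003  0.081 -0.498]
 [-0.081  0.006  0.997 -0.885]
 [ 0.     0.     0.     1.   ]]
side 519.6893946440287 519.6893946440287 275.0562256293642 214.4905999560654 -0.05496625873409494
[[ 0.958 -0.286 -0.003 -0.441]
 [ 0.176  0.581  0.795 -0.218]
 [-0.226 -0.762  0.607 -0.84 ]
 [ 0.     0.     0.     1.   ]]
```

View pics/top0.png

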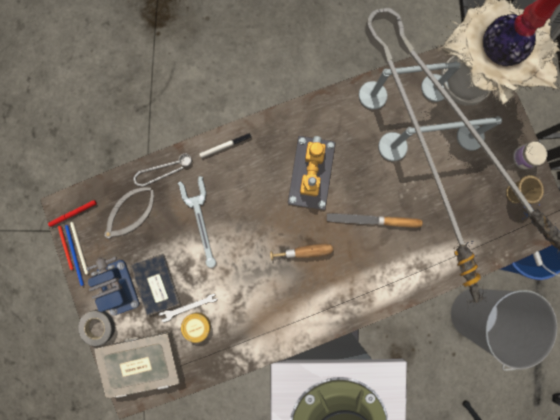

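View pics/side0.png

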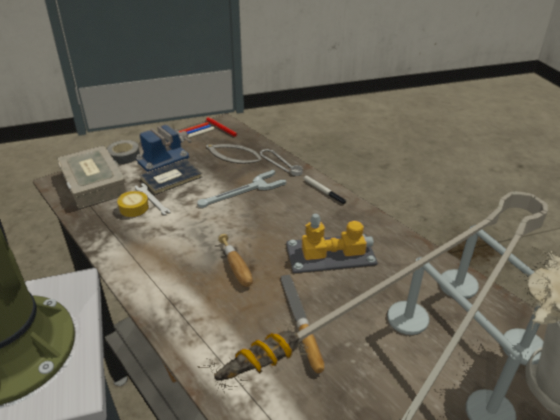

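The top view shows the manifold at about (312,172), with the nut and hose tail near (311,185). The spanner is on the left, its mouth at (192,190) and handle end at (210,262). The stamp is at (302,252), the file at (375,220), and a rack with tongs stands on the right.

```bash
cat > h.py <<'E'
import numpy as np, cv2
from bench import monitor, eyes
from scipy.spatial.transform import Rotation as R
def load(n): return dict(np.load(n))
def ray(d,u,v):
    x=(u-d["cx"])/d["fx"]; y=(v-d["cy"])/d["fy"]
    rd=np.hypot(x,y); r=rd
    for _ in range(30): r=rd/(1+d["k1"]*r*r)
    f=r/rd if rd>0 else 1
    W=d["world_to_cam"]; Rm=W[:3,:3]; c=-Rm.T@W[:3,3]
    return c, Rm.T@np.array([x*f,-y*f,-1.])
def onplane(d,u,v,z):
    c,k=ray(d,u,v); return c+k*(z-c[2])/k[2]
def proj(d,p):
    q=d["world_to_cam"][:3,:3]@np.asarray(p)+d["world_to_cam"][:3,3]
    x,y=q[0]/-q[2],-q[1]/-q[2]; f=1+d["k1"]*(x*x+y*y)
    return d["cx"]+d["fx"]*x*f, d["cy"]+d["fy"]*y*f
def deproj(d,u,v):
    c,k=ray(d,u,v); return c+k*float(d["range_z"][int(round(v)),int(round(u))])
def snap(tag,names=("top","side")):
    o={}
    for n in names:
        d=eyes.get_image(n); cv2.imwrite(f"pics/{n}_{tag}.png",d["color"][:,:,::-1]); np.savez(f"pics/{n}_{tag}.npz",**d); o[n]=d
    return o
def crop(d,u0,u1,v0,v1,k,fn):
    im=d["color"][v0:v1,u0:u1,::-1]; cv2.imwrite(fn,cv2.resize(im,None,fx=k,fy=k,interpolation=cv2.INTER_CUBIC))
E
python3 - <<'E'
from h import *
t=load("pics/top0.npz"); s=load("pics/side0.npz")
crop(t,270,360,120,220,6,"pics/c1.png"); crop(s,270,400,190,280,6,"pics/c2.png"); crop(t,160,240,165,275,5,"pics/c3.png")
# range map heights
for n,(u,v) in {"plateTL":(303,137),"nut":(311,185),"tab":(280,200),"cap":(316,149),"span":(203,230),"file":(350,218)}.items(): print(n,np.round(deproj(t,u,v),3))
E
```

```text
plateTL [0.681 0.085 0.008]
nut [0.552 0.073 0.092]
tab [0.53  0.139 0.003]
cap [0.636 0.06  0.07 ]
span [0.459 0.318 0.011]
file [ 0.488 -0.024  0.008]
```

View pics/c1.png

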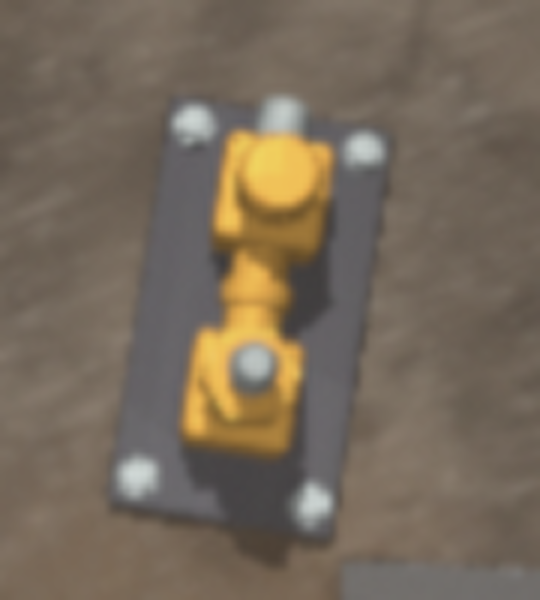

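View pics/c2.png

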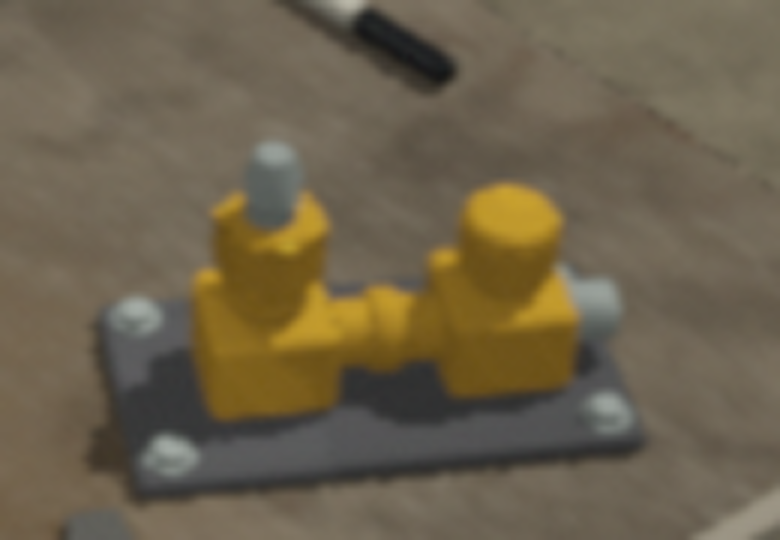

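View pics/c3.png

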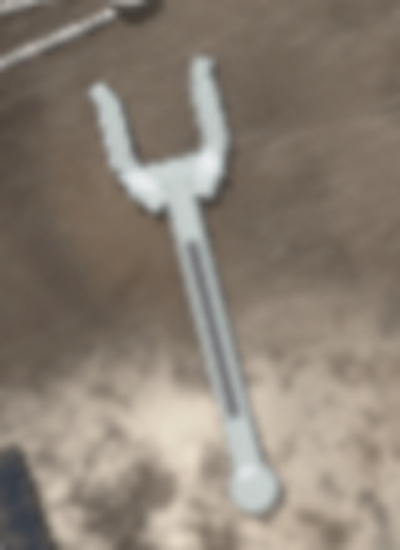

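Run:
```python
from h import *
t=load("pics/top0.npz"); s=load("pics/side0.npz")
C=[onplane(t,270+a/6,120+b/6,0.008)[:2] for a,b in [(170,97),(390,130),(335,545),(110,508)]]
C=np.array(C); print(np.round(C,4)); 
print([round(float(np.linalg.norm(C[i]-C[i-1])),4) for i in range(4)])
ax=(C[0]+C[1]-C[2]-C[3])/2; yaw=np.arctan2(ax[1],ax[0]); ctr=C.mean(0); u=np.array([np.cos(yaw),np.sin(yaw)])
print("yaw",np.degrees(yaw),"origin",ctr-u*0.035)
# tail top z=.1
print("tail top top",onplane(t,270+257/6,120+362/6,0.1)[:2]," cap",onplane(t,270+280/6,120+168/6,.069)[:2])
print("tail side",onplane(s,270+273/6,190+155/6,0.1)[:2]," cap",onplane(s,270+515/6,190+212/6,.069)[:2])
# spanner: end ball, mouth tips, z=0.01
P=[onplane(t,160+a/5,165+b/5,0.010)[:2] for a,b in [(97,88),(203,62),(160,205),(218,190),(255,490),(190,240),(235,412),(178,190)]]
for p in P: print(np.round(p,4))
# heights around the nut both cams
for d,n in((t,"t"),(s,"s")):
    pts=[]
    for v in range(420):
        for uu in range(560):
            if d["range_z"][v,uu]>0:
                pass
    vs,us=np.mgrid[0:420,0:560]
    org=ctr-u*.035
    pu,pv=proj(d,[org[0],org[1],.07])
    for v in range(int(pv)-25,int(pv)+25):
        for uu in range(int(pu)-25,int(pu)+25):
            p=deproj(d,uu,v)
            if .05<p[2]<.085 and np.hypot(*(p[:2]-org))<.024: pts.append(p)
    pts=np.array(pts); np.save(f"pics/nut_{n}.npy",pts); print(n,len(pts),np.histogram(pts[:,2],8))
    m=pts[:,2]>.069
    hull=cv2.convexHull((pts[m][:,:2]*1e3).astype(np.float32))[:,0]
    print(np.round([(np.hypot(*(h-org*1e3)),np.degrees(np.arctan2(*(h-org*1e3)[::-1]))) for h in hull],1))
```

```text
[[0.6827 0.0963]
 [0.6699 0.0089]
 [0.5044 0.0322]
 [0.5186 0.1199]]
[0.1658, 0.0883, 0.1672, 0.0888]
yaw -8.099768784300476 origin [0.55921656 0.06925243]
tail top top [0.56098953 0.06954772]  cap [0.63874    0.05820942]
tail side [0.55779324 0.06608832]  cap [0.63599745 0.05372655]
[0.5701 0.3769]
[0.5824 0.3267]
[0.5147 0.3455]
[0.5218 0.3182]
[0.3823 0.2986]
[0.4983 0.331 ]
[0.4183 0.3085]
[0.5218 0.3371]
t 146 (array([ 2,  3,  7,  3,  4, 56, 60, 11]), array([0.05594141, 0.05911455, 0.06228769, 0.06546083, 0.06863397,
       0.07180711, 0.07498024, 0.07815338, 0.08132652]))
[[  19.5  -20.2]
 [  20.9   31.7]
 [  18.8   68.1]
 [  19.9   83.2]
 [  19.6   87.7]
 [  16.7  112.8]
 [  16.6  128.4]
 [  16.9  139.5]
 [  16.   145.8]
 [  13.6  169.3]
 [  13.8 -162.6]
 [  14.4 -153.6]
 [  13.7 -141.3]
 [  13.6 -107.3]
 [  15.2  -88.6]
 [  15.4  -81. ]
 [  15.7  -73.6]
 [  17.7  -29.1]]
s 296 (array([20, 33, 32, 37, 34, 97, 23, 20]), array([0.05091506, 0.05515598, 0.0593969 , 0.06363783, 0.06787875,
       0.07211967, 0.07636059, 0.08060151, 0.08484243]))
[[  15.8   -3.2]
 [  18.3   31.3]
 [  12.8  117.9]
 [  13.6  127.2]
 [  16.9  154.6]
 [  16.9  159.8]
 [  16.9 -170.8]
 [  17.4 -158. ]
 [  19.2 -138.8]
 [  19.  -104.7]
 [  18.5  -92.7]
 [  17.8  -79. ]
 [  18.   -39.1]
 [  16.9  -25.9]]
```

Run:
```python
from h import *
t=load("pics/top0.npz")
for (u,v) in [(465,265),(430,200),(400,70),(450,128),(394,146),(370,95),(475,80),(500,320),(520,20),(300,252),(378,219),(190,158),(225,145),(155,290)]:
    print((u,v),np.round(deproj(t,u,v),3))
st=monitor.get_state(); r=R.from_rotvec(st["tool_rot"]).as_matrix(); print(np.round(r,3))
```

```text
(465, 265) [ 0.384 -0.229  0.158]
(430, 200) [ 0.532 -0.221  0.001]
(400, 70) [ 0.791 -0.113  0.143]
(450, 128) [ 0.668 -0.217  0.139]
(394, 146) [ 0.654 -0.126  0.033]
(370, 95) [ 0.787 -0.078  0.011]
(475, 80) [ 0.757 -0.257  0.184]
(500, 320) [ 0.093 -0.822 -0.749]
(520, 20) [ 0.839 -0.308  0.281]
(300, 252) [0.409 0.093 0.026]
(378, 219) [ 0.485 -0.09   0.011]
(190, 158) [0.631 0.355 0.002]
(225, 145) [0.659 0.27  0.014]
(155, 290) [0.319 0.428 0.013]
[[ 0.956  0.294 -0.001]
 [ 0.294 -0.956  0.002]
 [-0.    -0.002 -1.   ]]
```

```bash
python3 -m pendant '[[[0,0,0],[0,0,-0.055],0.4],[[0,0,0],[0,0,-0.055],0.4],[[0,0,0],[0.04,-0.039,0],0.4],[[0,0,0],[0.04,-0.039,0],0.4],[[0,0,0],[0.04,-0.039,0],0.4],[[0,0,0],[0.04,-0.039,0],0.4],[[0,0,0],[0.04,-0.039,0],0.4],[[0,0,0],[0.04,-0.039,0],0.4]]' 50
```

```text
time: 1.1
position: [0.3523, -0.325, 0.3322]
tool_rot: [-3.107, -0.468, 0.001]
ft_force: [-0.0, -0.9, 0.3]
grip_width: 0.306
```

```bash
python3 -m pendant '[[[0,0,0],[0.04,-0.039,0],0.4],[[0,0,0],[0.04,-0.039,0],0.4],[[0,0,0],[0.04,-0.039,0],0.4],[[0,0,0],[0.04,-0.039,0],0.4],[[0,0,0],[0.04,-0.039,0],0.4],[[0,0,0],[0.04,-0.039,0],0.4],[[0,0,0],[0.04,-0.039,0],0.4],[[0,0,-10.5],[0,0,0],0.4]]'
python3 - <<'E'
from h import *
st=monitor.get_state(); r=R.from_rotvec(st["tool_rot"]).as_matrix(); print(np.round(r,3),st["joint_positions"],st["position"])
E
```

```text
time: 2.1
position: [0.5395, 0.0223, 0.332]
tool_rot: [-3.043, -0.769, -0.0]
ft_force: [0.6, -0.3, -0.4]
grip_width: 0.302
[[ 0.88   0.475 -0.001]
 [ 0.475 -0.88   0.003]
 [ 0.001 -0.003 -1.   ]] [ 0.62516299  0.10466825 -0.76905798  1.52137066  0.06937373  1.54502395
 -1.21878708] [0.53951693 0.02228055 0.33201838]
```

```bash
python3 -m pendant '[[[0,0,-10.2],[0,0,0],-0.2],[[0,0,-10.2],[0,0,0],-0.2],[[0,0,-10.2],[0,0,0],-0.2],[[0,0,-10.2],[0,0,0],-0.2],[[0,0,-10.2],[0,0,0],-0.2],[[0,0,-10.2],[0,0,0],-0.2],[[0,0,-10.2],[0,0,0],-0.2],[[0,0,-10.2],[0,0,0],-0.2]]'
python3 -m pendant '[[[0,0,-10.2],[0,0,0],-0.2],[[0,0,-10.2],[0,0,0],-0.2],[[0,0,-10.2],[0,0,0],-0.2],[[0,0,-10.2],[0,0,0],-0.2],[[0,0,0],[0,0,0],-0.2]]'
cat > st.py <<'E'
from h import *
import sys
def tool():
    st=monitor.get_state(); r=R.from_rotvec(st["tool_rot"]).as_matrix()
    return st,r
st,r=tool()
print("t",round(st["time"],2),"p",np.round(st["position"],4),"phi_y",round(np.degrees(np.arctan2(r[1,1],r[0,1])),2),"tilt",np.round(r[:2,2],4),"q",np.round(st["joint_positions"],2),"F",np.round(st["ft_force"],1),"T",np.round(st["torque"],3),"w",round(st["grip_width"],3))
if len(sys.argv)>3:
    d=np.array([float(a) for a in sys.argv[1:4]])-st["position"]; print("tool delta",np.round(r.T@d,4))
E
python3 st.py 0.5595 0.068 0.18
```

```text
time: 3.1
position: [0.5387, 0.0164, 0.3321]
tool_rot: [-1.811, -2.566, 0.001]
ft_force: [-0.9, 0.9, -0.5]
grip_width: 0.598
time: 3.72
position: [0.5388, 0.0163, 0.3321]
tool_rot: [-0.815, -3.033, 0.0]
ft_force: [0.5, -0.6, -1.0]
grip_width: 0.602
t 3.73 p [0.5388 0.0163 0.3321] phi_y 59.9 tilt [-0.0007 -0.    ] q [ 0.76  0.12 -0.91  1.52  0.1   1.55  0.89] F [ 0.5 -0.6 -1. ] T [ 0.051 -0.175 -0.035] w 0.602
tool delta [0.0079 0.0552 0.1521]
```

```bash
python3 -m pendant '[[[0,0,0],[0.002,0.0138,0.05],-0.2],[[0,0,0],[0.002,0.0138,0.05],-0.2],[[0,0,0],[0.002,0.0138,0.05],-0.2],[[0,0,0],[0.002,0.0138,0.05],-0.2],[[0,0,0],[0,0,0.01],-0.2],[[0,0,0],[0,0,0],-0.2]]'
python3 st.py 0.5595 0.068 0.046
python3 - <<'E'
from h import *
o=snap("a1"); crop(o["top"],250,370,120,220,6,"pics/c4.png"); crop(o["side"],260,400,150,280,5,"pics/c5.png")
E
```

```text
time: 4.47
position: [0.5598, 0.0678, 0.1229]
tool_rot: [-0.815, -3.034, 0.0]
ft_force: [0.3, 0.6, 0.7]
grip_width: 0.598
t 4.47 p [0.5598 0.0678 0.1229] phi_y 59.93 tilt [-0.0005 -0.0002] q [ 0.6   0.33 -0.9   1.77  0.28  1.18  0.66] F [0.3 0.6 0.7] T [ 0.05  -0.175 -0.024] w 0.598
tool delta [0.0003 0.0001 0.0769]
```

View pics/c5.png

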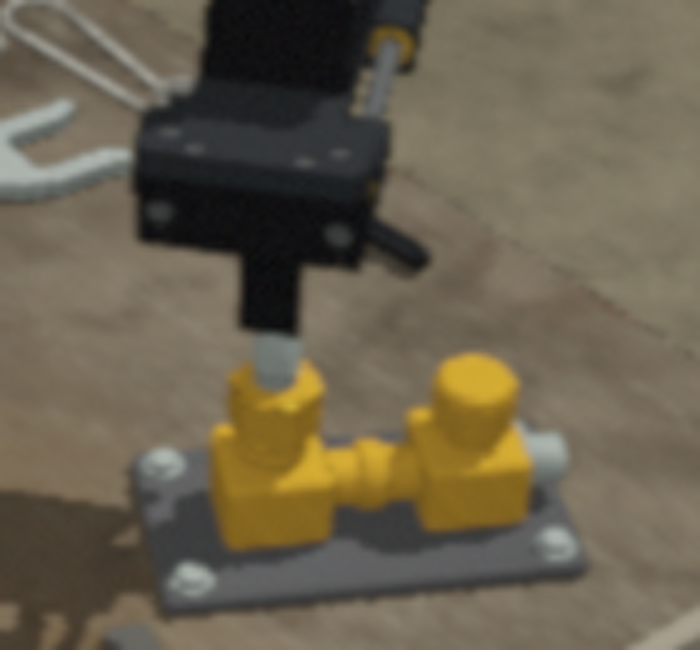

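View pics/top_a1.png

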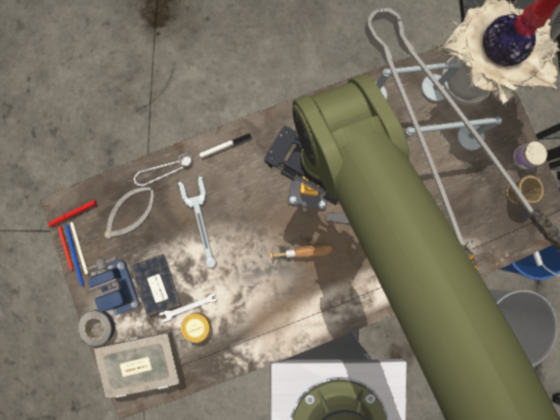

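Seen from the side, the fingers at (270,290) are right over the hose tail at (275,355). Now I descend and grip.

```bash
python3 -m pendant '[[[0,0,0],[0,0,0.026],-0.2],[[0,0,0],[0,0,0.026],-0.2],[[0,0,0],[0,0,0.025],-0.2],[[0,0,0],[0,0,0],-0.2]]'
python3 st.py 0.5595 0.068 0.046
python3 -m pendant '[[[0,0,0],[0,0,0],1],[[0,0,0],[0,0,0],1],[[0,0,0],[0,0,0],1]]' 45
python3 st.py 0.5595 0.068 0.046
```

```text
time: 5.08
position: [0.5596, 0.0673, 0.0458]
tool_rot: [-0.815, -3.034, 0.001]
ft_force: [-0.0, -0.1, 0.4]
grip_width: 0.598
t 5.08 p [0.5596 0.0673 0.0458] phi_y 59.93 tilt [-0.0006 -0.0006] q [ 0.55  0.43 -0.85  1.84  0.37  1.05  0.6 ] F [-0.  -0.1  0.4] T [-0.03 -0.17  0.  ] w 0.598
tool delta [ 0.0005  0.0005 -0.0002]
time: 5.45
position: [0.5618, 0.0699, 0.047]
tool_rot: [0.811, 3.031, 0.006]
ft_force: [3.5, 2.1, 0.0]
grip_width: 0.36
t 5.45 p [0.5618 0.0699 0.047 ] phi_y 60.05 tilt [0.0052 0.0026] q [ 0.55  0.43 -0.85  1.83  0.37  1.04  0.6 ] F [3.5 2.1 0. ] T [ 0.615 -0.688 -0.044] w 0.36
tool delta [ 0.001  -0.0028  0.001 ]
```

```bash
python3 -m pendant '[[[0,0,0],[0,0.003,0],1],[[0,0,0],[0,0,0],1]]'; python3 st.py
python3 -m pendant '[[[0,0,8],[0,0,0],1],[[0,0,8],[0,0,0],1],[[0,0,8],[0,0,0],1],[[0,0,8],[0,0,0],1],[[0,0,0],[0,0,0],1]]'
python3 st.py
```

```text
time: 5.7
position: [0.5617, 0.0698, 0.0469]
tool_rot: [0.813, 3.033, -0.003]
ft_force: [-2.1, -2.7, 8.2]
grip_width: 0.369
t 5.7 p [0.5617 0.0698 0.0469] phi_y 59.99 tilt [ 0.0006 -0.0023] q [ 0.54  0.43 -0.85  1.83  0.37  1.05  0.59] F [-2.1 -2.7  8.2] T [-0.322  0.206  0.028] w 0.369
time: 6.32
position: [0.5613, 0.0694, 0.0469]
tool_rot: [1.619, 2.69, -0.004]
ft_force: [-3.5, -2.6, 8.7]
grip_width: 0.362
t 6.33 p [0.5613 0.0694 0.0469] phi_y 27.91 tilt [-0.0002 -0.003 ] q [ 0.46  0.39 -0.74  1.83  0.31  1.03  0.08] F [-3.5 -2.6  8.7] T [-0.527  0.396 -0.042] w 0.362
```

```bash
python3 -m pendant '[[[0,0,8],[0,0,0],1],[[0,0,8],[0,0,0],1],[[0,0,7],[0,0,0],1],[[0,0,0],[0,0,0],1]]'
python3 st.py; python3 -m pendant '[[[0,0,5],[0,0,0],1],[[0,0,0],[0,0,0],1]]'
python3 st.py
```

```text
time: 6.82
position: [0.5609, 0.0693, 0.0469]
tool_rot: [2.123, 2.314, -0.005]
ft_force: [-4.6, -3.5, 9.3]
grip_width: 0.365
t 6.83 p [0.5609 0.0693 0.0469] phi_y 4.92 tilt [-0.0011 -0.0033] q [ 0.4   0.37 -0.67  1.84  0.27  1.03 -0.29] F [-4.6 -3.5  9.3] T [-0.582  0.644 -0.037] w 0.365
time: 7.08
position: [0.5608, 0.0693, 0.0469]
tool_rot: [2.222, 2.219, -0.005]
ft_force: [-3.5, -3.2, 9.8]
grip_width: 0.363
t 7.08 p [0.5608 0.0693 0.0469] phi_y -0.06 tilt [-0.0013 -0.0032] q [ 0.39  0.37 -0.66  1.84  0.26  1.02 -0.38] F [-3.5 -3.2  9.8] T [-0.636  0.749  0.059] w 0.363
```

```bash
cat >> st.py <<'E'
print("   tau7",np.round(st["joint_torque"][4:],3))
E
python3 -m pendant '[[[0,0,4],[0,0,0],1],[[0,0,0],[0,0,0],1]]' >/dev/null
python3 st.py; python3 -m pendant '[[[0,0,4],[0,0,0],1],[[0,0,0],[0,0,0],1]]'>/dev/null
python3 st.py
```

```text
t 7.33 p [0.5607 0.0693 0.0469] phi_y -4.05 tilt [-0.0014 -0.0031] q [ 0.38  0.37 -0.64  1.84  0.26  1.02 -0.44] F [-3.6 -2.7 10.1] T [-0.665  0.834 -0.021] w 0.364
   tau7 [-0.401 -1.777 -0.133]
t 7.58 p [0.5606 0.0693 0.0469] phi_y -8.05 tilt [-0.0016 -0.0032] q [ 0.37  0.37 -0.63  1.84  0.25  1.02 -0.51] F [-4.2 -4.   8.9] T [-0.616  0.833 -0.03 ] w 0.363
   tau7 [-0.393 -1.839 -0.136]
```

```bash
python3 -m pendant '[[[0,0,4],[0,0,0],1],[[0,0,0],[0,0,0],1]]'>/dev/null
python3 st.py
```

```text
t 7.83 p [0.5606 0.0693 0.0469] phi_y -12.06 tilt [-0.0017 -0.0032] q [ 0.36  0.36 -0.62  1.84  0.25  1.02 -0.57] F [-4.4 -3.2 10.3] T [-0.7    0.857 -0.021] w 0.361
   tau7 [-0.381 -1.904 -0.136]
```

```bash
python3 -m pendant '[[[0,0,4],[0,0,0],1],[[0,0,0],[0,0,0],1]]'>/dev/null
python3 st.py
```

```text
t 8.07 p [0.5605 0.0693 0.0469] phi_y -16.05 tilt [-0.0018 -0.0032] q [ 0.35  0.36 -0.61  1.84  0.24  1.02 -0.64] F [-5.9 -2.9 10.3] T [-0.629  0.919 -0.022] w 0.361
   tau7 [-0.366 -1.965 -0.136]
```

```bash
cat > chk.py <<'E'
from h import *
st=monitor.get_state(); r=R.from_rotvec(st["tool_rot"]).as_matrix()
t7=st["joint_torque"][6]
print(round(st["time"],2),"phi",round(np.degrees(np.arctan2(r[1,1],r[0,1])),2),"tau7",round(t7,3),"T",np.round(st["torque"],3),"F",np.round(st["ft_force"],1),"w",round(st["grip_width"],3))
raise SystemExit(1 if abs(t7)>0.22 or st["torque"][2]>0.15 else 0)
E
python3 -m pendant '[[[0,0,4],[0,0,0],1],[[0,0,0],[0,0,0],1]]'>/dev/null && python3 chk.py && python3 -m pendant '[[[0,0,4],[0,0,0],1],[[0,0,0],[0,0,0],1]]'>/dev/null && python3 chk.py && python3 -m pendant '[[[0,0,4],[0,0,0],1],[[0,0,0],[0,0,0],1]]'>/dev/null && python3 chk.py && python3 -m pendant '[[[0,0,4],[0,0,0],1],[[0,0,0],[0,0,0],1]]'>/dev/null && python3 chk.py
```

```text
8.32 phi -20.05 tau7 -0.136 T [-0.615  0.88  -0.044] F [-6.2 -2.6 10.6] w 0.362
8.57 phi -24.05 tau7 -0.136 T [-0.652  1.082 -0.065] F [-6.8 -2.7  9.8] w 0.361
8.82 phi -28.05 tau7 -0.136 T [-0.679  1.046 -0.042] F [-5.7 -2.8 10.2] w 0.36
9.07 phi -32.05 tau7 -0.136 T [-0.603  1.03  -0.061] F [-6.  -2.8 11.4] w 0.36
```

```bash
python3 -m pendant '[[[0,0,4],[0,0,0],1],[[0,0,0],[0,0,0],1]]'>/dev/null && python3 chk.py && python3 -m pendant '[[[0,0,4],[0,0,0],1],[[0,0,0],[0,0,0],1]]'>/dev/null && python3 chk.py && python3 -m pendant '[[[0,0,4],[0,0,0],1],[[0,0,0],[0,0,0],1]]'>/dev/null && python3 chk.py && python3 -m pendant '[[[0,0,4],[0,0,0],1],[[0,0,0],[0,0,0],1]]'>/dev/null && python3 chk.py && python3 -m pendant '[[[0,0,4],[0,0,0],1],[[0,0,0],[0,0,0],1]]'>/dev/null && python3 chk.py && python3 -m pendant '[[[0,0,4],[0,0,0],1],[[0,0,0],[0,0,0],1]]'>/dev/null && python3 chk.py
```

```text
9.32 phi -36.05 tau7 -0.136 T [-0.625  1.206 -0.06 ] F [-5.8 -1.9 10.9] w 0.363
9.57 phi -40.05 tau7 -0.136 T [-0.647  1.227 -0.007] F [-5.9 -2.4 10.7] w 0.365
9.82 phi -44.04 tau7 -0.136 T [-0.587  1.184 -0.013] F [-6.  -2.1 11.5] w 0.365
10.07 phi -48.04 tau7 -0.149 T [-0.568  1.257 -0.016] F [-6.2 -2.  10.5] w 0.368
10.32 phi -52.01 tau7 -0.239 T [-0.617  1.277  0.058] F [-6.4 -2.4 11.6] w 0.362
```

```bash
python3 -m pendant '[[[0,0,3],[0,0,0],1],[[0,0,0],[0,0,0],1]]'>/dev/null; python3 chk.py
```

```text
10.57 phi -54.98 tau7 -0.325 T [-0.672  1.307  0.187] F [-6.3 -2.3 11.1] w 0.363
```

```bash
python3 -m pendant '[[[0,0,3],[0,0,0],1],[[0,0,0],[0,0,0],1]]'>/dev/null; python3 chk.py
```

```text
10.82 phi -57.96 tau7 -0.377 T [-0.653  1.269  0.242] F [-6.1 -2.2 11. ] w 0.364
```

```bash
python3 -m pendant '[[[0,0,2],[0,0,0],1],[[0,0,0],[0,0,0],1]]'>/dev/null; python3 chk.py
```

```text
11.07 phi -59.95 tau7 -0.342 T [-0.696  1.269  0.253] F [-6.3 -2.7 11.2] w 0.362
```

```bash
python3 -m pendant '[[[0,0,2],[0,0,0],1],[[0,0,0],[0,0,0],1]]'>/dev/null; python3 chk.py
```

```text
11.32 phi -61.95 tau7 -0.341 T [-0.669  1.287  0.309] F [-6.8 -2.4 10.8] w 0.366
```

Torque rose from φ≈-48° and settled at about 0.3 N m, so the nut has bound and squeezed a little. Depending on windup, that is 4–14° of squeeze. I release, rise and move toward the spanner.

```bash
python3 -m pendant '[[[0,0,0],[0,0,0],-0.1],[[0,0,0],[0,0,0],-0.1],[[0,0,0],[0,0,0],-0.1]]'; python3 chk.py; python3 -m pendant '[[[0,0,0],[0,0,-0.03],-0.1],[[0,0,0],[0,0,-0.05],-0.1],[[0,0,0],[0,0,-0.05],-0.1],[[0,0,0],[0,0,0],-0.1]]'; python3 st.py 0.47 0.322 0.15
python3 - <<'E'
from h import *
o=snap("b"); crop(o["side"],260,400,130,280,5,"pics/c6.png")
E
```

```text
time: 11.7
position: [0.5611, 0.0708, 0.0454]
tool_rot: [-3.048, -0.761, 0.001]
ft_force: [0.9, -0.8, -0.1]
grip_width: 0.535
11.7 phi -61.98 tau7 -0.001 T [-0.036 -0.003 -0.043] F [ 0.9 -0.8 -0.1] w 0.535
time: 12.2
position: [0.5641, 0.0715, 0.1802]
tool_rot: [3.046, 0.76, 0.013]
ft_force: [-0.2, 0.4, -0.1]
grip_width: 0.55
t 12.2 p [0.5641 0.0715 0.1802] phi_y -61.98 tilt [0.0086 0.0004] q [ 0.27  0.2  -0.5   1.71  0.1   1.25 -1.33] F [-0.2  0.4 -0.1] T [-0.008 -0.034  0.05 ] w 0.55
tool delta [ 0.0344 -0.2655  0.0294]
   tau7 [-0.067  0.183  0.05 ]
```

View pics/c6.png

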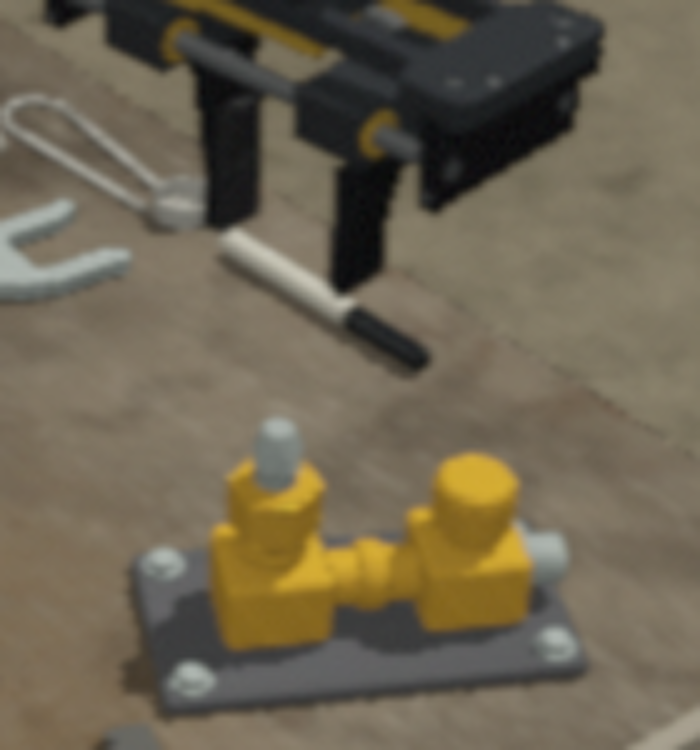

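The nut and tail are undisturbed in the picture, with the nut at crop (277,505). Next I rotate the tool for the spanner grasp.

```bash
python3 -m pendant '[[[0,0,-10.45],[0,0,0],-0.1],[[0,0,-10.45],[0,0,0],-0.1],[[0,0,-10.45],[0,0,0],-0.1],[[0,0,-10.45],[0,0,0],-0.1],[[0,0,-10.45],[0,0,0],-0.1],[[0,0,-10.45],[0,0,0],-0.1],[[0,0,-10.45],[0,0,0],-0.1],[[0,0,-10.45],[0,0,0],-0.1]]'
python3 -m pendant '[[[0,0,-10.45],[0,0,0],-0.1],[[0,0,-10.45],[0,0,0],-0.1],[[0,0,-10.45],[0,0,0],-0.1],[[0,0,-10.45],[0,0,0],-0.1],[[0,0,-10.45],[0,0,0],-0.1],[[0,0,-10.45],[0,0,0],-0.1],[[0,0,-10.45],[0,0,0],-0.1],[[0,0,-10.45],[0,0,0],-0.1]]'
python3 -m pendant '[[[0,0,0],[0,0,0],-0.1]]'; python3 st.py 0.4835 0.326 0.06
```

```text
time: 13.3
position: [0.5599, 0.0706, 0.1732]
tool_rot: [-1.756, -2.601, 0.003]
ft_force: [-0.3, -0.7, -0.1]
grip_width: 0.547
time: 14.3
position: [0.5599, 0.0706, 0.1734]
tool_rot: [0.425, -3.109, -0.001]
ft_force: [0.3, -0.1, -0.2]
grip_width: 0.546
time: 14.42
position: [0.5601, 0.0706, 0.1737]
tool_rot: [0.413, -3.111, -0.001]
ft_force: [-0.8, 0.4, 0.6]
grip_width: 0.55
t 14.43 p [0.5601 0.0706 0.1737] phi_y 105.11 tilt [-0.0033  0.0005] q [ 0.56  0.27 -0.84  1.71  0.21  1.26  1.5 ] F [-0.8  0.4  0.6] T [ 0.157 -0.146 -0.027] w 0.55
tool delta [0.007  0.2664 0.114 ]
   tau7 [0.074 0.085 0.616]
```

```bash
python3 -m pendant '[[[0,0,0],[0.002,0.0533,0],-0.1],[[0,0,0],[0.001,0.0533,0],-0.1],[[0,0,0],[0.002,0.0533,0.01],-0.1],[[0,0,0],[0.001,0.0533,0.03],-0.1],[[0,0,0],[0.001,0.0533,0.03],-0.1],[[0,0,0],[0,0,0.04],-0.1],[[0,0,0],[0,0,0],-0.1]]'
python3 st.py 0.4835 0.326 0.003
python3 - <<'E'
from h import *
o=snap("c"); crop(o["side"],180,310,130,230,6,"pics/c7.png");crop(o["top"],150,290,130,280,4,"pics/c8.png")
E
```

```text
time: 15.3
position: [0.4814, 0.3246, 0.0617]
tool_rot: [0.414, -3.107, 0.005]
ft_force: [0.3, 0.1, 0.0]
grip_width: 0.551
t 15.3 p [0.4814 0.3246 0.0617] phi_y 105.17 tilt [-0.0071 -0.004 ] q [ 0.08  0.46 -0.88  1.77  0.39  1.1   0.9 ] F [0.3 0.1 0. ] T [ 0.062 -0.145  0.036] w 0.551
tool delta [-0.0029  0.0009  0.0587]
   tau7 [-0.029 -0.224 -0.133]
```

View pics/c7.png

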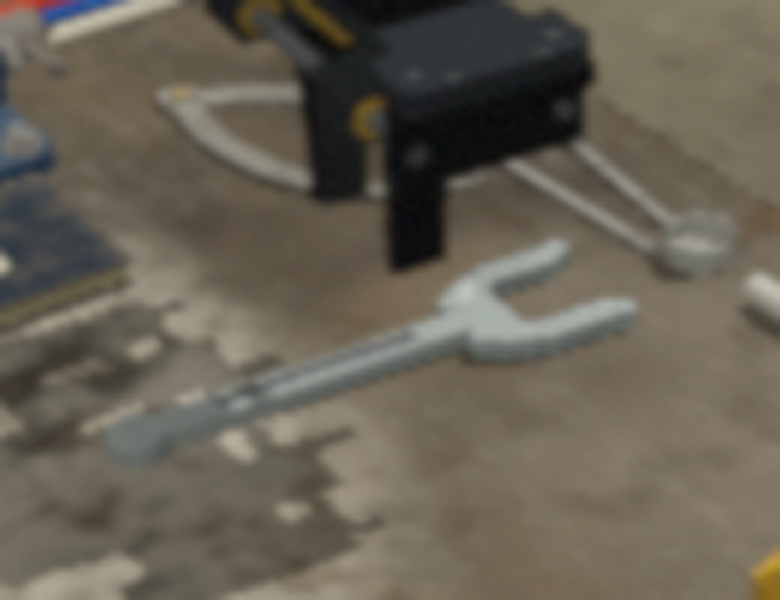

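View pics/c8.png

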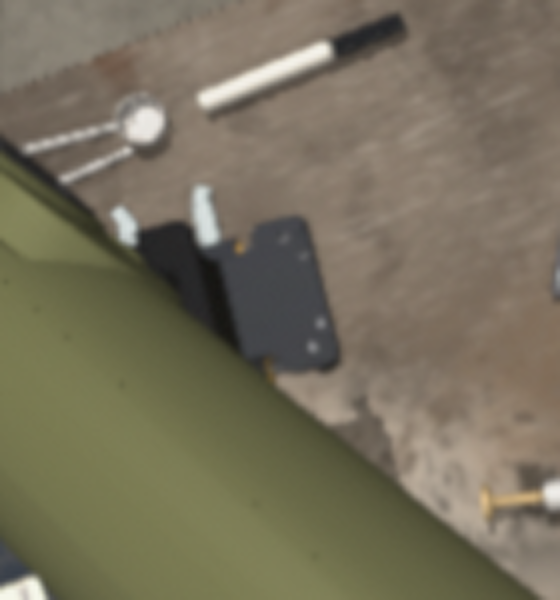

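Run:
```python
from h import *
t=load("pics/top_c.npz"); crop(t,270,360,120,220,6,"pics/c9.png")
s=load("pics/side_c.npz"); crop(s,280,370,190,270,8,"pics/c10.png")
```

```text
(no output)
```

View pics/c9.png

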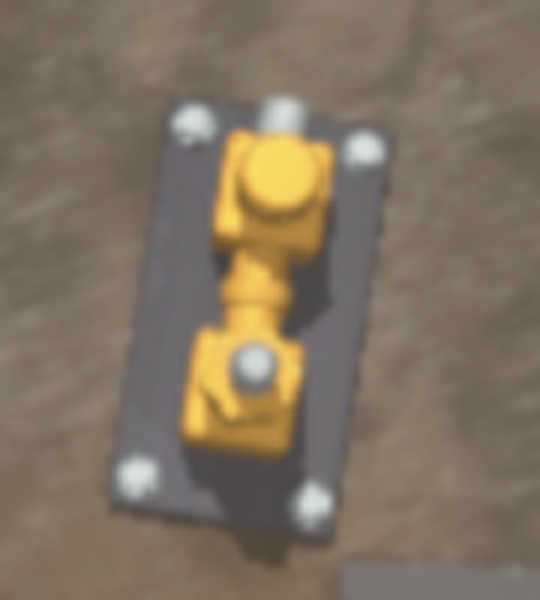

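View pics/c10.png

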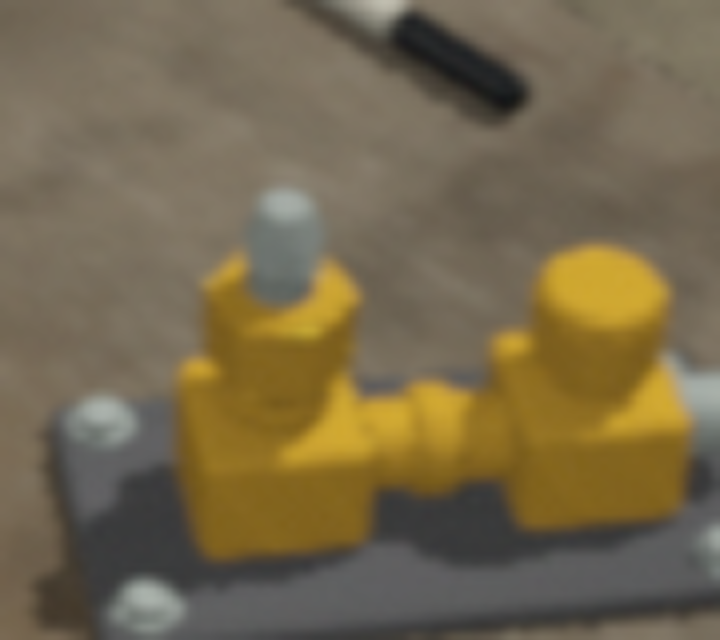

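Run:
```python
from h import *
s=load("pics/side_c.npz"); c=np.array([.5608,.070])
a,b=proj(s,[c[0],c[1],.1]); print("tail",(a-280)*8,(b-190)*8)
for n0 in (-6,-3,0,3,6):
    o=[]
    for k in range(6):
        th=np.radians(n0+30+60*k); u,v=proj(s,[c[0]+.0185*np.cos(th),c[1]+.0185*np.sin(th),.0745]); o.append((int((u-280)*8),int((v-190)*8)))
    print(n0,o)
```

```text
tail 290.3935141080483 194.49362992186548
-6 [(341, 249), (266, 233), (209, 264), (228, 313), (305, 329), (361, 297)]
-3 [(338, 247), (262, 233), (208, 267), (231, 315), (309, 329), (362, 294)]
0 [(335, 245), (258, 234), (207, 269), (234, 317), (313, 328), (363, 292)]
3 [(332, 243), (254, 235), (207, 272), (237, 318), (317, 327), (364, 289)]
6 [(328, 242), (251, 236), (206, 274), (240, 320), (320, 326), (364, 287)]
```

```bash
python3 -m pendant '[[[0,0,0],[-0.002,0.0,0.03],-0.1],[[0,0,0],[0,0,0.018],-0.1],[[0,0,0],[0,0,0.006],-0.1],[[0,0,0],[0,0,0],-0.1]]'
python3 st.py 0.4835 0.326 0.003
```

```text
time: 15.9
position: [0.4867, 0.3266, 0.012]
tool_rot: [-0.415, 3.114, 0.0]
ft_force: [0.4, 0.1, 0.1]
grip_width: 0.548
t 15.9 p [0.4867 0.3266 0.012 ] phi_y 105.18 tilt [0.0003 0.0001] q [ 0.05  0.53 -0.84  1.8   0.46  1.02  0.86] F [0.4 0.1 0.1] T [ 0.178 -0.124 -0.001] w 0.548
tool delta [0.0033 0.0003 0.009 ]
   tau7 [ 0.021  0.07  -0.019]
```

```bash
python3 -m pendant '[[[0,0,0],[0.002,0,0.0085],-0.1],[[0,0,0],[0,0,0],-0.1],[[0,0,0],[0,0,0],-0.1]]'
python3 st.py
python3 -m pendant '[[[0,0,0],[0,0,0],1],[[0,0,0],[0,0,0],1],[[0,0,0],[0,0,0],1],[[0,0,0],[0,0,0],1],[[0,0,0],[0,0,0],1]]' 55
python3 st.py
```

```text
time: 16.27
position: [0.4845, 0.3262, 0.0032]
tool_rot: [-0.416, 3.114, -0.0]
ft_force: [-0.2, 0.1, -0.7]
grip_width: 0.555
t 16.27 p [0.4845 0.3262 0.0032] phi_y 105.23 tilt [ 0.0002 -0.    ] q [ 0.04  0.53 -0.84  1.81  0.46  1.    0.85] F [-0.2  0.1 -0.7] T [ 0.036 -0.18   0.008] w 0.555
   tau7 [-0.01   0.098 -0.001]
time: 16.9
position: [0.4844, 0.3263, 0.003]
tool_rot: [-0.416, 3.114, 0.0]
ft_force: [0.0, 0.2, -0.7]
grip_width: 0.151
t 16.9 p [0.4844 0.3263 0.003 ] phi_y 105.22 tilt [0.0001 0.0002] q [ 0.04  0.53 -0.84  1.81  0.46  1.    0.85] F [ 0.   0.2 -0.7] T [ 0.214 -0.08   0.06 ] w 0.151
   tau7 [ 0.074  0.205 -0.001]
```

```bash
python3 -m pendant '[[[0,0,0],[0,0,-0.02],1],[[0,0,0],[0,0,-0.04],1],[[0,0,0],[0,0,-0.04],1],[[0,0,0],[0,0,0],1],[[0,0,0],[0,0,0],1]]'
python3 st.py
python3 - <<'E'
from h import *
o=snap("d"); crop(o["side"],180,310,110,220,6,"pics/c11.png");crop(o["top"],150,250,130,280,4,"pics/c12.png")
E
```

```text
time: 17.52
position: [0.4842, 0.3255, 0.1029]
tool_rot: [0.416, -3.114, 0.001]
ft_force: [-0.3, 0.3, -2.7]
grip_width: 0.148
t 17.52 p [0.4842 0.3255 0.1029] phi_y 105.21 tilt [-0.0002 -0.001 ] q [ 0.11  0.41 -0.91  1.74  0.35  1.16  0.93] F [-0.3  0.3 -2.7] T [ 0.073 -0.083 -0.036] w 0.148
   tau7 [-0.017  0.001  0.005]
```

View pics/c11.png

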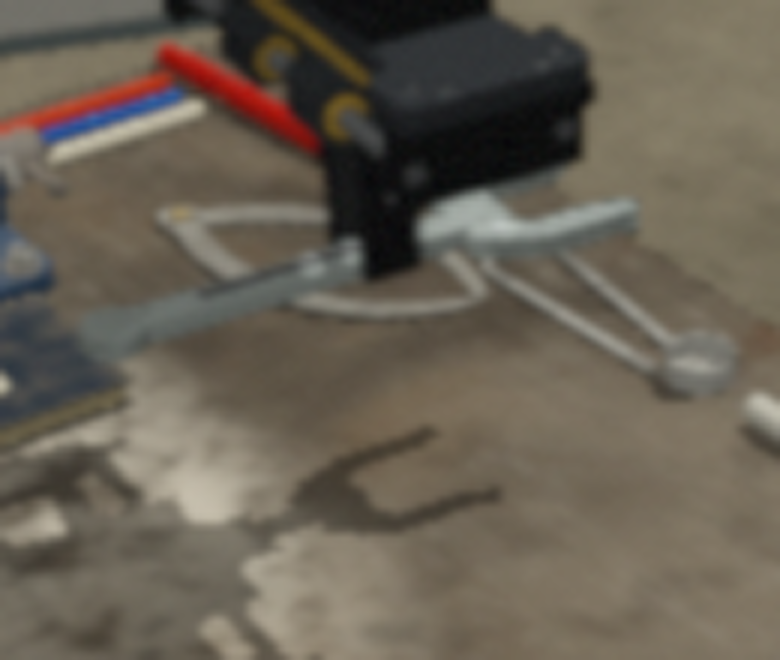

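View pics/c12.png

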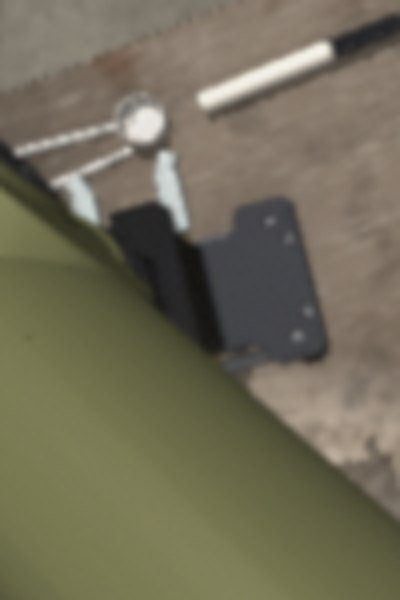

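Run:
```python
from h import *
s=load("pics/side_c.npz")
for n,(a,b),(a2,b2) in [("tipR",(632,303),(632,207)),("tipL",(570,245),None or (0,0)),("ball",(108,440),(82,335))]:
    p=onplane(s,180+a/6,130+b/6,.01); q=p+[0,-.001,.1]; u,v=proj(s,q); print(n,np.round(p,4),"pred",(u-180)*6,(v-110)*6,"seen",a2,b2)
    # dz sens
    u,v=proj(s,q+[0,0,.01]); print("  +1cm z",(u-180)*6,(v-110)*6)
```

```text
tipR [0.5815 0.3228 0.01  ] pred 635.2074657513447 198.5548127092943 seen 632 207
  +1cm z 635.4623858335764 174.692690905439
tipL [0.5704 0.3698 0.01  ] pred 569.9489211660048 144.00718274754541 seen 0 0
  +1cm z 569.8678878484344 120.55915418118491
ball [0.3707 0.2924 0.01  ] pred 81.94398273501918 328.6835806061614 seen 82 335
  +1cm z 79.14629918216838 303.97836505479495
```

```bash
python3 -m pendant '[[[0,0,8.8],[0,0,0],1],[[0,0,8.8],[0,0,0],1],[[0,0,8.8],[0,0,0],1],[[0,0,8.8],[0,0,0],1],[[0,0,8.8],[0,0,0],1],[[0,0,0],[0,0,0],1]]'
python3 st.py 0.4449 0.1342 0.09
```

```text
time: 18.38
position: [0.4837, 0.3257, 0.1018]
tool_rot: [-0.777, -3.042, 0.003]
ft_force: [0.3, -0.2, -3.4]
grip_width: 0.151
t 18.38 p [0.4837 0.3257 0.1018] phi_y 61.33 tilt [-0.0019 -0.0012] q [ 0.    0.37 -0.77  1.74  0.28  1.15  0.22] F [ 0.3 -0.2 -3.4] T [ 0.041 -0.139  0.019] w 0.151
tool delta [-0.0578 -0.1866  0.0121]
   tau7 [-0.089  0.044 -0.507]
```

```bash
python3 -m pendant '[[[0,0,0],[-0.0116,-0.0373,0],1],[[0,0,0],[-0.0116,-0.0373,0],1],[[0,0,0],[-0.0116,-0.0373,0],1],[[0,0,0],[-0.0116,-0.0373,0.012],1],[[0,0,0],[-0.0116,-0.0373,0.026],1],[[0,0,0],[0,0,0],1],[[0,0,0],[0,0,0],1]]'
python3 st.py 0.4449 0.1342 0.064
python3 - <<'E'
from h import *
o=snap("e"); crop(o["side"],230,370,160,280,5,"pics/c13.png");crop(o["top"],230,370,130,250,5,"pics/c14.png")
E
```

```text
time: 19.25
position: [0.4455, 0.1352, 0.065]
tool_rot: [-0.778, -3.043, -0.001]
ft_force: [1.0, 0.7, -2.1]
grip_width: 0.151
t 19.25 p [0.4455 0.1352 0.065 ] phi_y 61.33 tilt [-0.0001  0.0006] q [ 0.35  0.13 -0.73  2.05  0.1   1.    0.64] F [ 1.   0.7 -2.1] T [ 0.141 -0.156  0.022] w 0.151
tool delta [ 0.0001 -0.0012  0.001 ]
   tau7 [0.078 0.2   0.024]
```

View pics/c13.png

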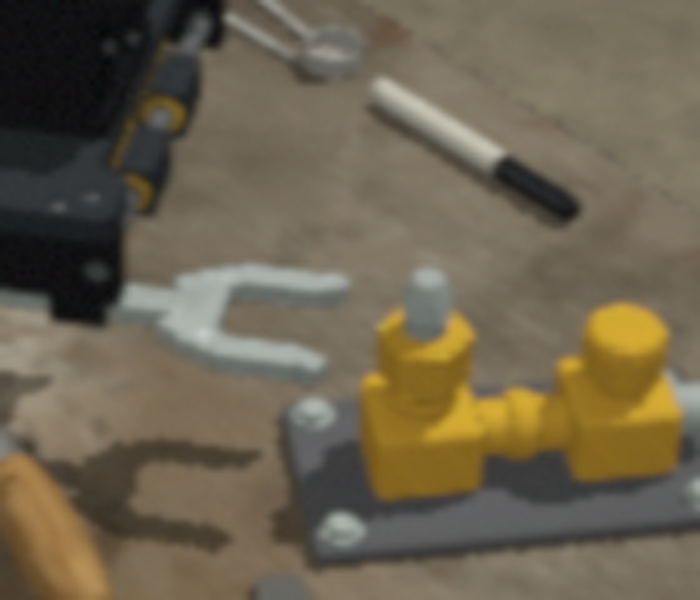

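View pics/c14.png

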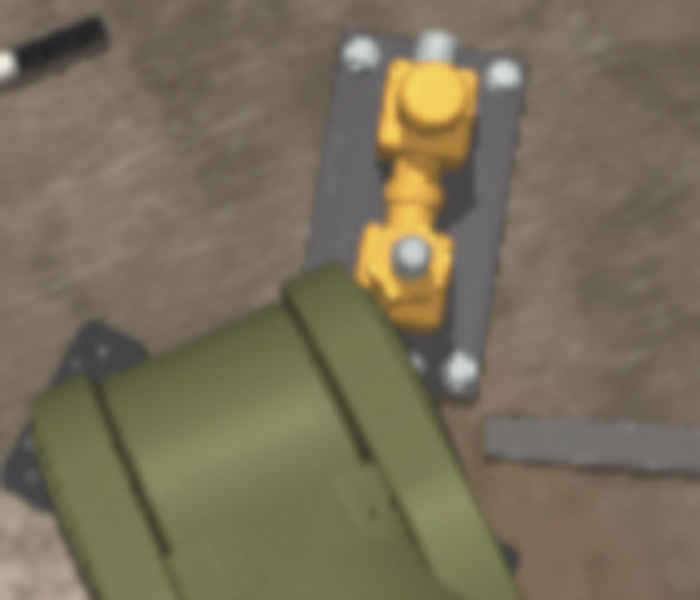

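Run:
```python
from h import *
s=load("pics/side_e.npz")
z=.072
A=onplane(s,230+348/5,160+280/5,z)[:2];B=onplane(s,230+327/5,160+358/5,z)[:2]
T=onplane(s,230+428/5,160+275/5,.1)[:2]
N1=onplane(s,230+378/5,160+328/5,.0745)[:2];N2=onplane(s,230+474/5,160+336/5,.0745)[:2]
print(A,B,np.linalg.norm(A-B),T,(N1+N2)/2)
m=(A+B)/2; x=np.array([np.cos(np.radians(-28.67)),np.sin(np.radians(-28.67))]); y=np.array([-x[1],x[0]])
for c in (T,(N1+N2)/2,np.array([.5608,.07])): print("fwd tips->nut",(c-m)@x,"lat",(c-m)@y)
p=np.array([.4455,.1352]); print("tip dist from TCP",(m-p)@x,(m-p)@y)
print("kin: fwd",(np.array([.5608,.07])-p)@x,"lat",(np.array([.5608,.07])-p)@y, "perp ang",np.degrees(np.arctan2(*(A-B)[::-1])))
```

```text
[0.54206016 0.10841824] [0.51930934 0.06567641] 0.04841967140330034 [0.55884104 0.06840739] [0.55856909 0.0666481 ]
fwd tips->nut 0.033647029274170646 lat -0.0028462528827977018
fwd tips->nut 0.03425246828201461 lat -0.004520326607356596
fwd tips->nut 0.034601737548483745 lat -0.0005090644355296353
tip dist from TCP 0.09784281597089298 -0.0013804442447735569
kin: fwd 0.13244455351937673 lat -0.001889508680303192 perp ang 61.974317390100985
```

```bash
python3 -m pendant '[[[0,0,0],[-0.01,-0.0024,0.001],1],[[0,0,0],[-0.01,0,0],1],[[0,0,0],[-0.01,0,0],1],[[0,0,0],[-0.005,0,0],1],[[0,0,0],[0,0,0],1]]'
python3 st.py
python3 - <<'E'
from h import *
o=snap("f",("side",)); crop(o["side"],230,370,160,280,5,"pics/c15.png")
E
```

```text
time: 19.98
position: [0.4753, 0.1156, 0.0639]
tool_rot: [-0.781, -3.042, -0.0]
ft_force: [0.6, -0.5, -1.8]
grip_width: 0.147
t 19.98 p [0.4753 0.1156 0.0639] phi_y 61.19 tilt [-0.0003  0.0003] q [ 0.36  0.18 -0.7   2.    0.14  1.    0.66] F [ 0.6 -0.5 -1.8] T [ 0.075 -0.132  0.065] w 0.147
   tau7 [0.065 0.028 0.013]
```

View pics/c15.png

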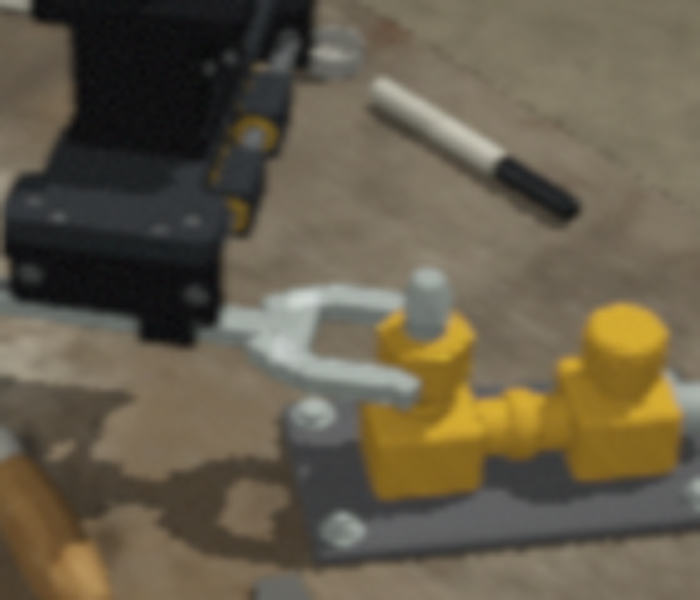

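```bash
python3 -m pendant '[[[0,0,0],[-0.006,0,0],1],[[0,0,0],[-0.005,0,0],1],[[0,0,0],[0,0,0],1]]'>/dev/null
python3 st.py; python3 -m pendant '[[[0,0,0],[-0.005,0,0],1],[[0,0,0],[0,0,0],1]]'>/dev/null
python3 st.py
```

```text
t 20.4 p [0.4853 0.1104 0.0642] phi_y 61.2 tilt [0.0008 0.0004] q [ 0.37  0.2  -0.7   1.98  0.15  1.01  0.67] F [-0.2  0.1 -1.5] T [ 0.222 -0.311  0.035] w 0.15
   tau7 [ 0.064  0.376 -0.05 ]
t 20.65 p [0.4897 0.1081 0.0641] phi_y 61.22 tilt [0.0009 0.0003] q [ 0.37  0.21 -0.69  1.97  0.16  1.01  0.67] F [ 1.5  1.  -2.2] T [ 0.29  -0.411  0.124] w 0.152
   tau7 [ 0.076  0.633 -0.099]
```

```bash
python3 -m pendant '[[[0,0,0],[-0.004,0,0],1],[[0,0,0],[0,0,0],1]]'>/dev/null
python3 st.py; python3 -m pendant '[[[0,0,0],[-0.003,0,0],1],[[0,0,0],[0,0,0],1]]'>/dev/null
python3 st.py
python3 - <<'E'
from h import *
o=snap("g",("side",)); crop(o["side"],260,380,170,270,6,"pics/c16.png")
E
```

```text
t 20.9 p [0.493  0.1062 0.0641] phi_y 61.22 tilt [0.0006 0.0003] q [ 0.37  0.22 -0.69  1.97  0.16  1.01  0.67] F [ 1.7  1.2 -0.6] T [ 0.412 -0.412  0.128] w 0.15
   tau7 [ 0.167  0.693 -0.13 ]
t 21.15 p [0.4955 0.1048 0.0641] phi_y 61.23 tilt [0.0004 0.0002] q [ 0.37  0.22 -0.69  1.96  0.16  1.01  0.68] F [ 1.3  1.3 -1.8] T [ 0.406 -0.368  0.149] w 0.151
   tau7 [ 0.3    0.641 -0.151]
```

View pics/c16.png

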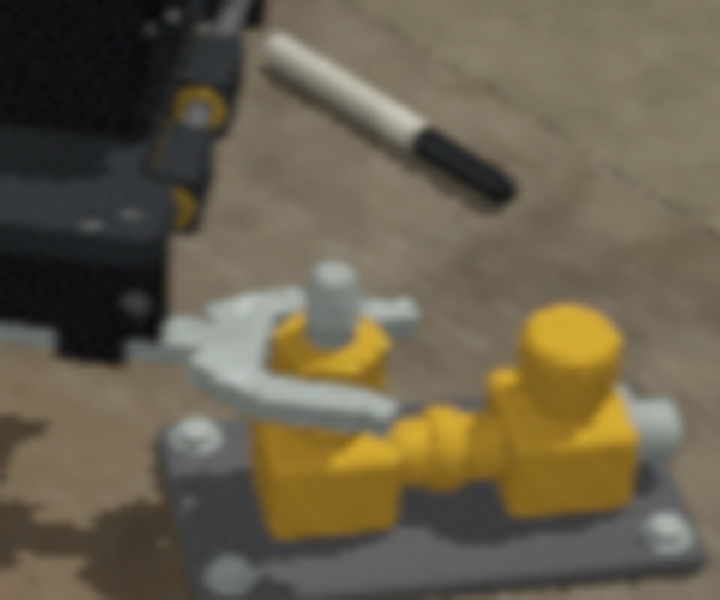

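```bash
cat > rot.py <<'E'
from h import *
st=monitor.get_state(); r=R.from_rotvec(st["tool_rot"]).as_matrix()
c=np.array([.5608,.070]); d=st["position"][:2]-c
x=r[:2,0];y=r[:2,1]; x=x/np.linalg.norm(x)
print("t",round(st["time"],2),"phi",round(np.degrees(np.arctan2(r[1,1],r[0,1])),2),"R",round(d@x,4),"lat",round(d@y,4),"Ftan",round(st["ft_force"][:2]@y,2),"Frad",round(st["ft_force"][:2]@x,2),"Fz",round(st["ft_force"][2],1),"Tz",round(st["torque"][2],3),"q",np.round(st["joint_positions"],2),"z",round(st["position"][2],4),"tilt",np.round(r[:2,2],3))
E
python3 rot.py
python3 -m pendant '[[[0,0,4],[0,0.0052,0],1],[[0,0,4],[0,0.0052,0],1],[[0,0,0],[0,0,0],1]]'>/dev/null;python3 rot.py
```

```text
t 21.2 phi 61.23 R 0.074 lat -0.001 Ftan 0.96 Frad -1.04 Fz -2.6 Tz 0.175 q [ 0.37  0.22 -0.69  1.96  0.16  1.01  0.68] z 0.0641 tilt [0. 0.]
t 21.57 phi 53.31 R 0.0748 lat -0.0008 Ftan 1.41 Frad 1.95 Fz -2.7 Tz 0.218 q [ 0.34  0.23 -0.67  1.95  0.17  1.02  0.52] z 0.064 tilt [-0.  0.]
```

```bash
python3 -m pendant '[[[0,0,4],[-0.0004,0.0052,0],1],[[0,0,4],[-0.0004,0.0052,0],1],[[0,0,0],[0,0,0],1]]'>/dev/null;python3 rot.py
python3 -m pendant '[[[0,0,4],[-0.0003,0.0052,0],1],[[0,0,4],[-0.0003,0.0052,0],1],[[0,0,0],[0,0,0],1]]'>/dev/null;python3 rot.py
python3 - <<'E'
from h import *
o=snap("h",("side",)); crop(o["side"],260,380,170,270,6,"pics/c17.png")
E
```

```text
t 21.95 phi 45.36 R 0.0742 lat -0.0013 Ftan 0.92 Frad 2.95 Fz -1.6 Tz 0.317 q [ 0.3   0.25 -0.65  1.93  0.18  1.02  0.36] z 0.0638 tilt [-0.001 -0.   ]
t 22.32 phi 37.39 R 0.0742 lat -0.0012 Ftan 0.16 Frad 3.28 Fz -1.5 Tz 0.283 q [ 0.27  0.27 -0.63  1.91  0.18  1.03  0.21] z 0.0638 tilt [-0.001  0.   ]
```

View pics/c17.png

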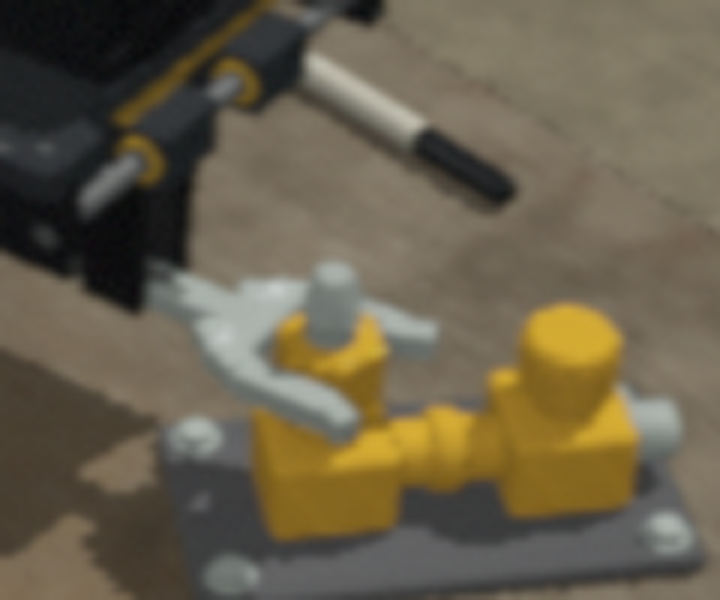

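The spanner is on the nut and turning it at a steady 0.3 N m. From the bind angle (flat normal about 72°), the target is a tool angle φ of about 5°.

```bash
python3 -m pendant '[[[0,0,4],[-0.0003,0.0052,0],1],[[0,0,4],[-0.0003,0.0052,0],1],[[0,0,4],[-0.0003,0.0052,0],1],[[0,0,4],[-0.0003,0.0052,0],1],[[0,0,0],[0,0,0],1]]'>/dev/null;python3 rot.py
python3 -m pendant '[[[0,0,4],[-0.0003,0.0052,0],1],[[0,0,4],[-0.0003,0.0052,0],1],[[0,0,0],[0,0,0],1]]'>/dev/null;python3 rot.py
```

```text
t 23.0 phi 21.35 R 0.074 lat -0.0009 Ftan 0.51 Frad 5.3 Fz -1.0 Tz 0.229 q [ 0.21  0.3  -0.59  1.86  0.19  1.04 -0.08] z 0.0638 tilt [-0.002  0.001]
t 23.38 phi 13.34 R 0.074 lat -0.0007 Ftan -1.95 Frad 5.6 Fz -1.9 Tz 0.133 q [ 0.18  0.32 -0.56  1.84  0.19  1.04 -0.22] z 0.0638 tilt [-0.002  0.002]
```

```bash
python3 -m pendant '[[[0,0,4],[-0.0003,0.0052,0],1],[[0,0,4],[-0.0003,0.0052,0],1],[[0,0,0],[0,0,0],1],[[0,0,0],[0,0,0],1]]'>/dev/null;python3 rot.py
python3 - <<'E'
from h import *
o=snap("i"); crop(o["side"],260,380,170,270,6,"pics/c18.png"); crop(o["top"],240,370,110,220,6,"pics/c19.png")
E
```

```text
t 23.88 phi 5.38 R 0.074 lat -0.0006 Ftan -1.78 Frad 5.68 Fz -1.0 Tz 0.14 q [ 0.16  0.34 -0.53  1.81  0.19  1.05 -0.35] z 0.0639 tilt [-0.001  0.002]
```

View pics/c18.png

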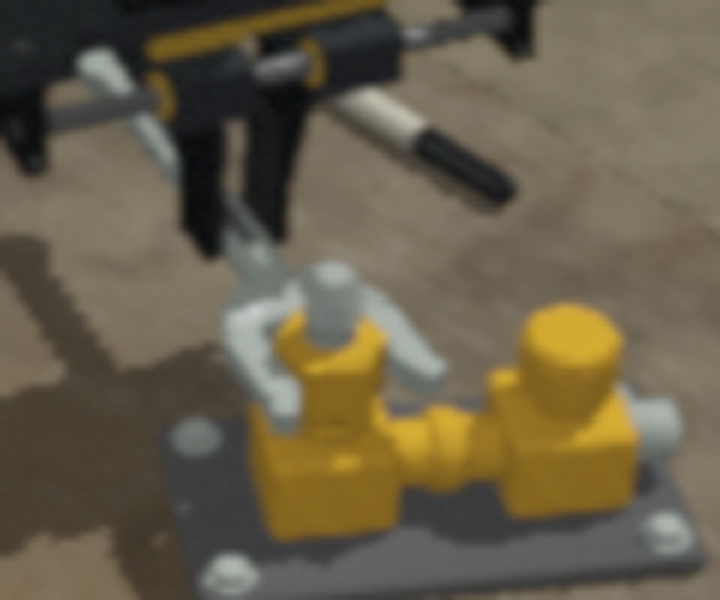

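View pics/c19.png

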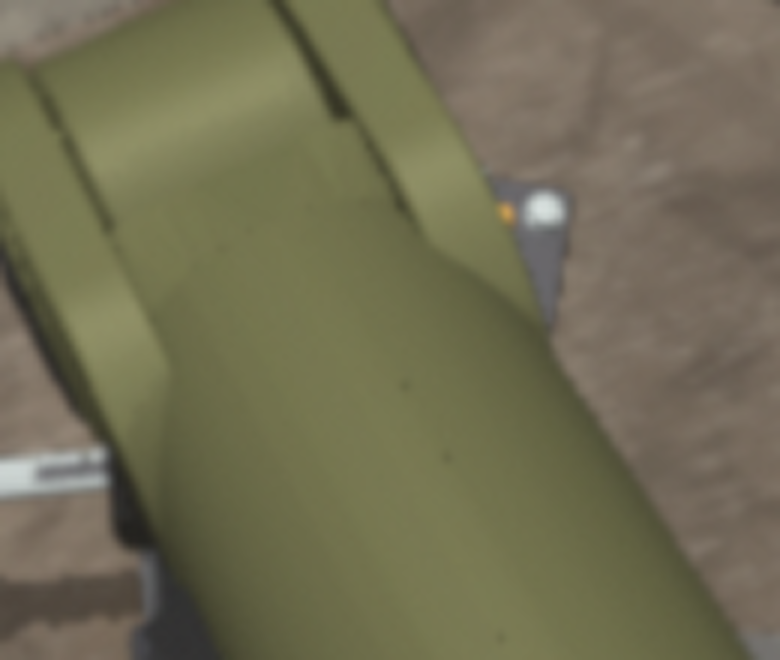

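The tool turned from 61° to 5° and the spanner hasn't slipped in the grip. I ease back inside the mouth's play, draw off radially and lay the spanner down.

```bash
python3 -m pendant '[[[0,0,-4],[0,-0.0052,0],1],[[0,0,0],[0,0,0],1]]'>/dev/null;python3 rot.py
python3 -m pendant '[[[0,0,0],[0.008,0,0],1],[[0,0,0],[0.012,0,0],1],[[0,0,0],[0.015,0,0],1],[[0,0,0],[0,0,0],1]]'>/dev/null;python3 rot.py
```

```text
t 24.23 phi 9.4 R 0.074 lat -0.0004 Ftan -0.38 Frad 5.92 Fz -1.7 Tz 0.099 q [ 0.17  0.33 -0.55  1.82  0.19  1.04 -0.29] z 0.064 tilt [-0.     0.002]
t 24.73 phi 9.35 R 0.1086 lat 0.0002 Ftan 0.18 Frad 0.43 Fz -2.3 Tz 0.038 q [ 0.12  0.34 -0.56  1.81  0.21  1.05 -0.36] z 0.0642 tilt [0.    0.001]
```

```bash
python3 -m pendant '[[[0,0,0],[0.03,0,0],1],[[0,0,0],[0.03,0,0],1],[[0,0,0],[0.03,0,0],1],[[0,0,0],[0,0,0.025],1],[[0,0,0],[0,0,0.02],1],[[0,0,0],[0,0,0],1]]'>/dev/null;python3 rot.py
python3 - <<'E'
from h import *
o=snap("j"); crop(o["side"],280,370,190,270,8,"pics/c20.png"); c=np.array([.5608,.070]); 
s=o["side"]
for n0 in (0,6,12,18,24,30):
    l=[]
    for k in range(6):
        th=np.radians(n0+30+60*k); u,v=proj(s,[c[0]+.0185*np.cos(th),c[1]+.0185*np.sin(th),.0745]); l.append((int((u-280)*8)-4,int((v-190)*8)+6))
    print(n0,l)
E
```

```text
t 25.48 phi 9.18 R 0.1958 lat -0.0018 Ftan -0.03 Frad 0.23 Fz -1.1 Tz -0.038 q [-0.04  0.44 -0.57  1.79  0.28  0.99 -0.56] z 0.0168 tilt [-0.004 -0.002]
0 [(331, 251), (254, 240), (203, 275), (230, 323), (309, 334), (359, 298)]
6 [(324, 248), (247, 242), (202, 280), (236, 326), (316, 332), (360, 293)]
12 [(317, 245), (239, 244), (202, 285), (244, 329), (324, 330), (360, 287)]
18 [(310, 243), (233, 247), (203, 291), (251, 332), (330, 327), (359, 282)]
24 [(302, 241), (227, 250), (204, 296), (259, 334), (337, 324), (357, 277)]
30 [(294, 239), (221, 253), (207, 301), (267, 335), (342, 320), (355, 272)]
```

View pics/c20.png

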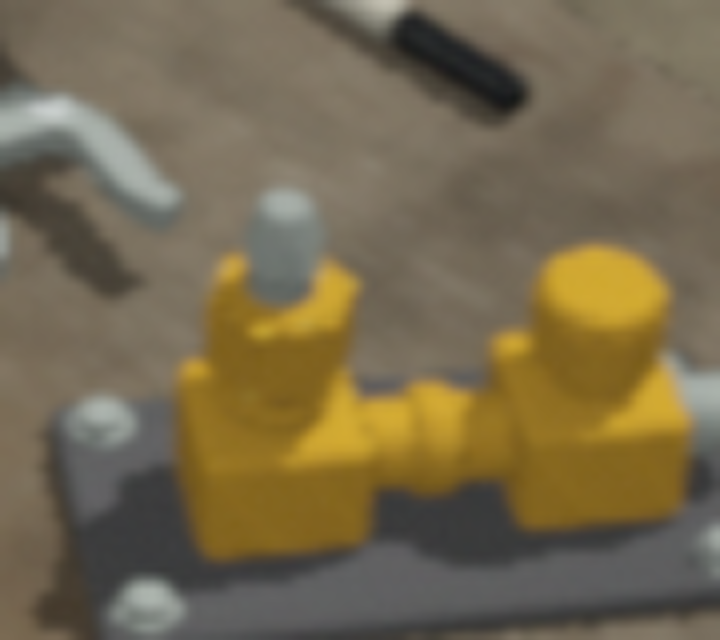

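View pics/side_j.png

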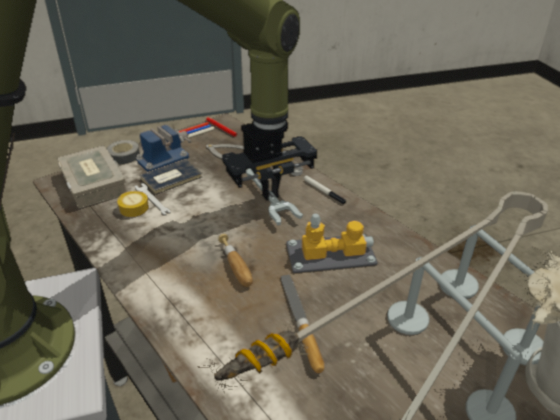

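```bash
python3 -m pendant '[[[0,0,0],[0,0,0.005],1],[[0,0,0],[0,0,0.005],1],[[0,0,0],[0,0,0],1],[[0,0,0],[0,0,0],1]]'>/dev/null;python3 rot.py
```

```text
t 26.07 phi 9.22 R 0.1974 lat -0.0 Ftan -0.14 Frad -0.01 Fz -2.4 Tz -0.005 q [-0.04  0.46 -0.56  1.8   0.29  0.97 -0.56] z 0.0091 tilt [ 0. -0.]
```

```bash
python3 -m pendant '[[[0,0,0],[0,0,0.0055],1],[[0,0,0],[0,0,0],1],[[0,0,0],[0,0,0],1]]'>/dev/null;python3 rot.py
python3 -m pendant '[[[0,0,0],[0,0,0],0.3],[[0,0,0],[0,0,0],0.3],[[0,0,0],[0,0,0],0.3]]';python3 -m pendant '[[[0,0,0],[0,0,-0.02],0.3],[[0,0,0],[0,0,-0.05],0.3],[[0,0,0],[0,0,-0.06],0.3],[[0,0,0],[0,0,0],0.3]]'; python3 st.py 0.35 0.38 0.2
```

```text
t 26.45 phi 9.23 R 0.1974 lat -0.0002 Ftan 0.82 Frad 0.52 Fz -2.5 Tz 0.027 q [-0.04  0.46 -0.56  1.8   0.29  0.96 -0.57] z 0.0034 tilt [-0. -0.]
time: 26.82
position: [0.5293, 0.2649, 0.0038]
tool_rot: [2.035, 2.393, 0.001]
ft_force: [-0.8, -0.8, -0.6]
grip_width: 0.331
time: 27.32
position: [0.5326, 0.2674, 0.1408]
tool_rot: [2.032, 2.389, 0.017]
ft_force: [0.3, -1.0, -0.1]
grip_width: 0.347
t 27.32 p [0.5326 0.2674 0.1408] phi_y 9.24 tilt [0.0112 0.0046] q [ 0.01  0.31 -0.61  1.69  0.19  1.19 -0.49] F [ 0.3 -1.  -0.1] T [-0.011 -0.132 -0.07 ] w 0.347
tool delta [ 0.1406 -0.1614 -0.0607]
   tau7 [-0.112  0.27   0.074]
```

```bash
python3 -m pendant '[[[0,0,0],[0.04,-0.03,-0.03],0.3],[[0,0,0],[0.05,-0.03,-0.03],0.3],[[0,0,0],[0.05,-0.03,0],0.3],[[0,0,0],[0.05,-0.03,0],0.3],[[0,0,0],[0,0,0],0.3]]'
python3 - <<'E'
from h import *
o=snap("k"); crop(o["side"],230,370,150,270,5,"pics/c21.png"); crop(o["top"],200,360,110,220,5,"pics/c22.png")
E
```

```text
time: 27.95
position: [0.3762, 0.4358, 0.193]
tool_rot: [-2.021, -2.402, -0.002]
ft_force: [1.1, -0.5, -0.6]
grip_width: 0.351
```

View pics/c21.png

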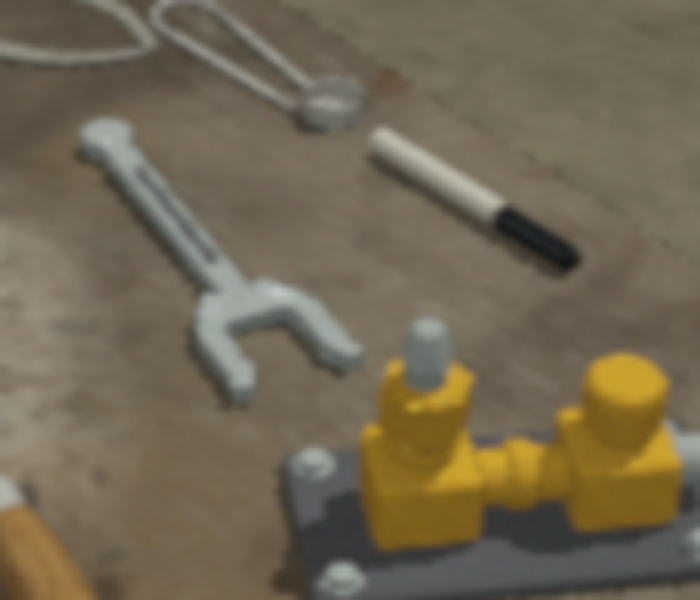

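View pics/c22.png

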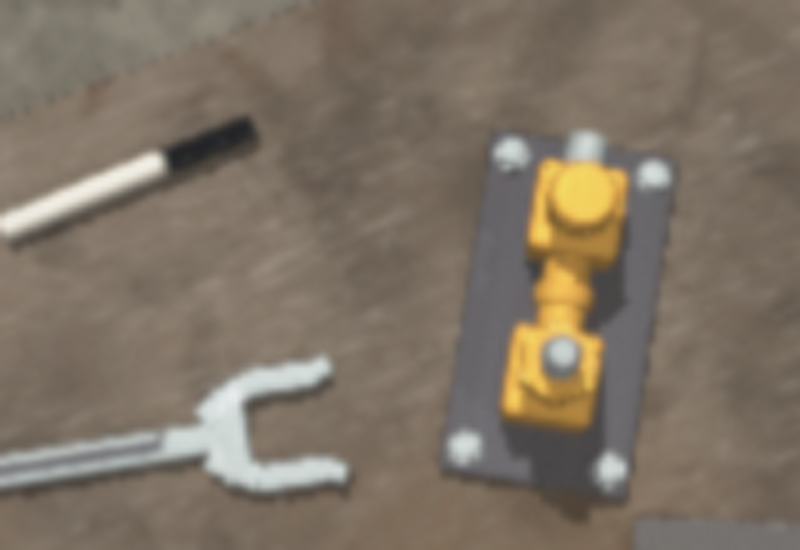

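Run:
```python
from h import *
t=load("pics/top_k.npz"); s=load("pics/side_k.npz")
f=lambda d,u0,v0,k,a,b,z: onplane(d,u0+a/k,v0+b/k,z)[:2]
tA=f(t,200,110,5,327,362,.01);tB=f(t,200,110,5,345,472,.01);h=f(t,200,110,5,10,470,.01);h2=f(t,200,110,5,205,442,.01)
print("top",tA,tB,h,h2); m=(tA+tB)/2; d=m-h; print("theta",np.degrees(np.arctan2(d[1],d[0])))
sA=f(s,230,150,5,350,357,.01);sB=f(s,230,150,5,240,385,.01);b=f(s,230,150,5,107,137,.01);m2=(sA+sB)/2; d2=m2-b
print("side",sA,sB,b,"theta",np.degrees(np.arctan2(d2[1],d2[0])),"len",np.linalg.norm(d2))
u=d/np.linalg.norm(d); mouth=m-.024*u; print("mouth",mouth,"dist",np.linalg.norm(mouth-[.5608,.07]))
crop(t,290,330,165,205,15,"pics/c23.png"); crop(load("pics/top_c.npz"),290,330,165,205,15,"pics/c24.png")
c=np.array([.5608,.070])
a,bb=proj(t,[c[0],c[1],.1]); print("tail pred",(a-290)*15,(bb-165)*15)
for n0 in (0,6,12,18,24,30):
    l=[]
    for k in range(6):
        th=np.radians(n0+30+60*k); uu,v=proj(t,[c[0]+.0185*np.cos(th),c[1]+.0185*np.sin(th),.0745]); l.append((int((uu-290)*15),int((v-165)*15)))
    print(n0,l)
```

```text
top [0.57066796 0.17375544] [0.51885525 0.16500754] [0.51943504 0.32196526] [0.53277948 0.23053535]
theta -80.57570036513548
side [0.56440131 0.1665914 ] [0.51485089 0.16201325] [0.5090942  0.35852856] theta -81.06634827215588 len 0.19661135831830842
mouth [0.54083174 0.19305756] dist 0.12466713310468121
tail pred 339.30470456334376 231.3133921663082
0 [(261, 150), (198, 259), (262, 369), (389, 369), (452, 260), (388, 151)]
6 [(250, 158), (199, 272), (274, 375), (401, 362), (452, 247), (376, 145)]
12 [(240, 166), (201, 285), (286, 379), (411, 354), (449, 234), (364, 140)]
18 [(231, 175), (204, 298), (299, 383), (420, 344), (446, 221), (351, 137)]
24 [(222, 185), (209, 310), (313, 385), (429, 334), (441, 209), (338, 135)]
30 [(215, 196), (215, 322), (326, 386), (436, 323), (435, 197), (325, 134)]
```

View pics/c23.png

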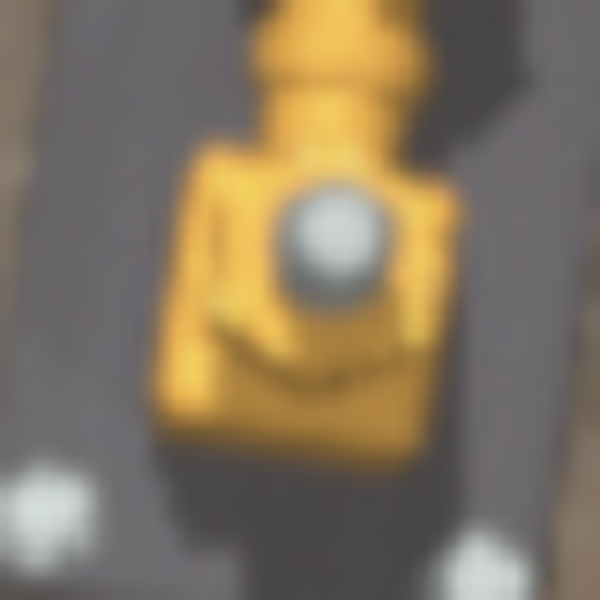

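View pics/c24.png

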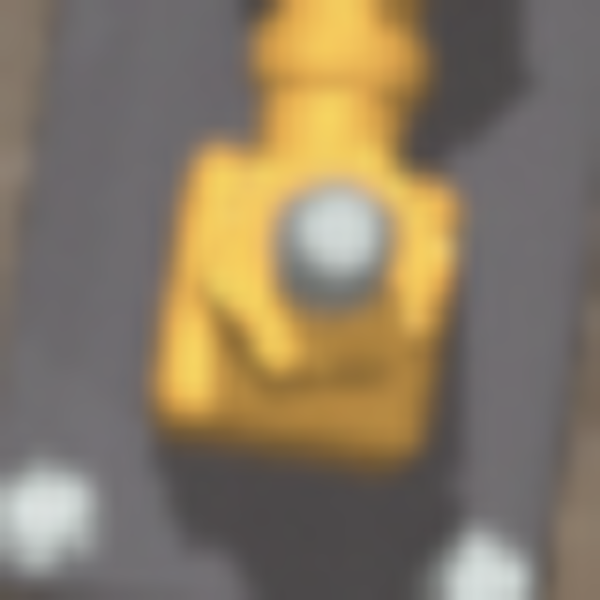

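```bash
python3 -m pendant '[[[0,0,0],[0,0,0],0.3],[[0,0,0],[0,0,0],0.3]]'; python3 -c "
from bench import order; print(order.close_job())"
```

```text
time: 28.3
position: [0.3832, 0.4298, 0.1919]
tool_rot: [2.039, 2.39, -0.001]
ft_force: [0.0, 0.4, 0.4]
grip_width: 0.354
the job is handed in; nothing more can be done
None
```

The union is made up and the job was handed in at 28.3 s; it reported no verdict, so the seal values below are my own estimates.

- **By hand:** I spun the nut about 110° with the gripper until it bound. I stopped when the torque levelled off at about 0.3 N m, which I put at 0.07–0.24 rad of squeeze.
- **With the spanner:** I turned the spanner 56° clockwise on the nut. Before and after pictures show the nut itself moved about 44°, the rest being play in the mouth. That puts the total squeeze at about 0.85–0.95 rad. It is inside the 0.65–1.50 rad allowed but short of a full extra flat.
- **Spanner at the end:** it looks flat on the table in both views. Its mouth is about 125 mm from the nut's axis and clear of the manifold.
- **File and stamp:** neither looks moved in the pictures, though I did not measure their final positions.

**What disagreed:** the final nut angle did not match between methods. The picture gave a flat direction of about 24°, while the spanner's angle plus its stated play gave about 12°. The angle just after hand tightening was off the same way, about 8° against 0±5°, so I put it down to bias in reading the pictures. Taken separately, the two methods give about 0.85 and 1.05 rad, both in range.

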